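# Unlock the coffee-pod chest at the coffee bar

### The arm

A 6-joint arm with a two-finger parallel gripper is mounted at the origin on the work surface. World frame = base frame: x ahead of the robot, y to its left, z up, the work surface at z = 0. Lengths are in m, angles in rad, forces in N, time in s.
With the tool pointing down it reaches from about 0.3 to 0.75 m from the base axis. Payload 8.5 kg.
Tool frame: the origin (TCP) lies at the very end of the fingers, on their centre line; the grasp point (between the pads) lies 19 mm behind it (ctrl.grip_depth is the distance from the TCP to the grasp point, in m); z points along the fingers, y is the line along which they close (so a half turn about z gives the same grasp; the last joint's range is limited). The gripper opens to 88 mm and grips with 3 to 60 N. Pads are 18 mm wide; open, the fingers measure 123 mm over their backs; the gripper's body (75 mm by 187 mm) begins 45 mm behind the grasp point.
Start: joints at [1.005, 0.381, 1.297, -0, 1.464, -0.215], TCP at [0.189, 0.516, 0.239] pointing down, gripper open.
Joint ranges: [-3.11, 3.11], [-0.89, 2.33], [0.22, 2.48], [-1.42, 4.56], [0.17, 2.85], [-2.88, 2.88]. Speed limits (rad/s): [2.39, 2.39, 3.14, 3.14, 3.14, 3.14].

### API

Orientations are given as a unit quaternion [x, y, z, w].
In Python, from bench import ctrl, optics gives the robot as it stands. The module is installed in compiled form; this text tells all that it offers.
- The arm moves only by the shell command python3 -m creep 'ROWS'. ROWS is JSON, a list of rows, each a list of 3 entries, a list of its own where there are three numbers: the turn, a rotation vector about the tool's x, y, z in degrees, then the shift along the tool's x, y, z in m, then the opening, from 0 (shut) to 1 (fully open). A call has 1 to 12 rows; each row shifts and turns the commanded pose from where the row before left it, along the tool's axes as they then stand; what a row does not reach is not made up. A row lasts 1/10 s, in which the tool goes at most 50 mm and 8.59 degrees, less where a joint would pass 70% of its speed; a pose out of reach is approached as far as the arm can. A call is refused whole if a number of a shift passes 0.05 or a number of a turn 8.59, either way. A call with a gripper value outside its range is refused whole. The fingers move at their own pace and stop on an object; the grip force is fixed at half the most. Time passes only in rows, so rows that do not move let the fingers close. It gives the time, the measured TCP pose, the force, the opening and the grip force at its end, in the units of the state.
- ctrl.get_state(): the state, without advancing time (a new reading comes with each control period).
- optics.read_camera(name): name is "scene" or "side" or "wrist"; returns a dict with "color" (400x640x3 uint8, red, green, blue), "intrinsics" (3x3 intrinsics, pixels), "R" (3x3) and "t" (3): a world point X has camera coordinates R X + t. Camera axes: x right, y down, z forward; pixel columns grow to the right and rows downward; lengths in m; the calibration is good to about 2 mm. A picture is of the moment at which its call begins. There is no depth.
- ctrl.sign_off(): hands the job in; it is judged then, once.
The state is a dict: "clock": time; "joints": joint angles; "dq": joint speeds; "tau": joint torques, N m; "ee_pos": TCP position; "tool_rot": TCP orientation; "ft_force": force on the tool from outside, world axes, zero at the start; "moment": the same for the moment, N m; "gripper_width": finger opening in m; "finger_force": force on a finger pad.
Only numpy, scipy, OpenCV 4.12 (cv2) and the standard library are available. Lean on these libraries where they do the work, as an engineer would, in place of code of your own. Each camera call takes 0.05 s, during which the arm holds its last target. There are 200 camera calls.

### The job

The dark pod basket is standing on the lid of the locked pod chest: clear the lid by hanging the basket by its handle on both prongs of the double-hook stand and let go of it. Then take the key with the large square bow from the rack, push it fully home into the lock on top of the chest (the pins are sticky; wiggle it a little if it catches), turn it a quarter turn clockwise against its spring, and finish while still gripping it, holding the lock turned so a colleague can lift the lid. Leave the round-bowed key and everything else on the counter where it is.

Things in the scene. Friction and masses are not known exactly. Their poses are not given: they have to be found in the camera images.
- chest: White pod chest, fixed, 222 x 180 mm (x, y) and 85 mm high; origin at the centre of its underside, z up. Its rear part (own x from -40 to +111 mm) carries a light wood lid, top 85 mm up; its front strip (own x from -110 to -42 mm) is a white ledge of the same height with the lock in it, at own x -76 mm. May stand on the left or right.
- lock_mouth (a point): Centre of the keyhole mouth in the brass plug's face, 88 mm above the table; z up, x and y turn with the plug. Slot 14.4 mm along this y, 5.6 mm along this x, 34 mm deep, rim chamfered 2 mm. A steel collar of 25 mm radius surrounds it, level with it. From 8 mm down two sticky spring pins press on the blade's flats; pushing past takes 5 to 10 N each.
- lock (a joint): Turn of the lock plug, rad: 0 at rest, growing clockwise seen from above, end stop at 1.66. A spring (0.03 N m at rest, 0.09 N m at a quarter turn) brings it back to 0 when let go. The blade has about 0.15 to 0.2 rad of play in the slot, so the key must turn that much farther than the plug.
- key: The key to use, upright in one rack slot. Origin at the blade's tip, z up. Steel blade 4 (own x) x 12 (own y) x 26 mm, last 6 mm narrowed to 2.4 x 7; above it a shoulder 10 x 24 x 5 mm, which rests on the rack and, fully home, on the lock's face; a 6 x 12 mm neck; a flat black square bow 8 mm thick (own x), 30 mm wide (own y), 38 to 72 mm above the tip. Fits either way round. 40 g.
- key_shoulder (a point): Underside of the key's shoulder, on its axis, 26 mm above the blade's tip.
- key_bow (a point): Centre of the key's square bow, 55 mm above the blade's tip (29 mm above the shoulder); axes as the key's.
- spare_key: A like key with a smaller round bow, 22 mm across, in the other slot of the rack, 48 mm beside the first. Leave it.
- rack: Wooden key rack, fixed block 50 x 110 x 34 mm (x, y, z), origin at the centre of its underside, with two slots along y, 24 mm either side of its centre.
- basket: Dark metal basket of coffee pods, 90 x 110 x 50 mm (x, y, z), on the lid, with a stiff arch handle of 9 mm round bar: uprights at own y +-53 mm, level top bar along own y, centre line 130 mm above the underside; opening under it 75 mm high, 97 mm wide. The bar's middle 38 mm is a flat wooden grip, 12 mm thick (x), 26 mm tall. Origin under its centre, z up. About 0.3 kg.
- basket_grip (a point): Middle of the basket's handle bar and of its flat wooden grip; the bar runs along this y.
- stand: Steel double-hook stand, fixed, left or right: base 140 x 140 x 12 mm, origin at its underside's centre. Two uprights (8 mm bar) at own x +60, y +-36 mm carry parallel prongs towards own -x (64 mm free between them). Their low part, top 199 mm above the table, spans own x +5 to -15 mm; they rise to tips at x -38 mm, 222 mm high, and to 211 mm at the uprights.
- stand_rest (a point): Where the middle of the basket's bar lies when hung: midway between the prongs, on top of their low part, at stand x -5 mm, 203.5 mm above the table; x and y as the stand's. The bar comes to lie along y; bring it in along +x over the tips, then lower it.
- mug: White mug, 80 mm across, 90 mm high, a bystander; origin under its centre.
- sugar_jar: Clear jar with wooden cap, 80 mm across, 130 mm high, a bystander; origin under its centre.
- frother: Dark milk frother, 90 mm across, 160 mm high, a bystander; origin under its centre.
- pod0: Loose white coffee pod, 51 mm across, 44 mm high, a bystander; origin under its centre.
- pod1: Another loose white coffee pod like it, a bystander; origin under its centre.
- spoon: Steel spoon, 160 mm long, lying on the counter, a bystander; origin on its underside.
- syrup: Amber bottle, 64 mm across, 200 mm high, a bystander; origin under its centre.

How it is judged:
By the outcome, as a careful person would: the job done as asked, in the order asked, and still so for the second after the job is handed in, while the arm keeps its last pose, push and grip.
It also fails if it takes over 64 s, if anything falls off the work surface, if the arm or the gripper's body presses on something with over 40 N, if the wrist force passes 120 N, or if a joint passes its speed limit or range.

## Working session

There is one attempt and no reset: what is moved stays moved. The work goes in short steps, Python scripts to look and compute and a shell command to move; the robot and the scene stay as the last step left them, time stands still between calls to the robot, and variables do not carry over. Pictures are saved under pics/ and viewed, at most 13 in all, crops included, and the job is handed in when it is done.

```bash
mkdir -p pics; cat > h.py <<'E'
import numpy as np, cv2
from bench import ctrl, optics
def snap(n,f,crop=None,s=1):
    d=optics.read_camera(n); im=d["color"][:,:,::-1].copy()
    cv2.imwrite(f"pics/{f}_raw.png",im)
    np.savez(f"pics/{f}.npz",K=d["intrinsics"],R=d["R"],t=d["t"])
    if crop: x0,y0,x1,y1=crop; im=im[y0:y1,x0:x1]
    im=cv2.resize(im,None,fx=s,fy=s,interpolation=cv2.INTER_CUBIC)
    cv2.imwrite(f"pics/{f}.png",im); return d
def cam(f):
    c=np.load(f"pics/{f}.npz"); return c["K"],c["R"],c["t"]
def ray(f,u,v,z):
    K,R,t=cam(f); d=R.T@np.linalg.solve(K,[u,v,1]); o=-R.T@t
    return o+d*(z-o[2])/d[2]
def proj(f,X):
    K,R,t=cam(f); p=K@(R@np.asarray(X,float)+t); return p[:2]/p[2]
E
python3 - <<'E'
from h import *
for n in ("scene","side"): snap(n,n+"0",None,1.25)
snap("wrist","wrist0",None,1.25)
for n in("scene0","side0"):
    K,R,t=cam(n); print(n,(-R.T@t).round(3),R[2].round(2),K[0,0])
s=ctrl.get_state(); print(s["ee_pos"],s["tool_rot"],s["clock"],s["ft_force"])
E
```

```text
scene0 [1.114 0.791 1.046] [-0.41 -0.6  -0.69] 404.15522596732524
side0 [-0.048 -0.639  0.795] [ 0.56  0.58 -0.59] 424.93781448164947
[0.18889904 0.51633317 0.23831653] [ 1.74504317e-01  9.84656277e-01 -4.75036861e-04 -1.82645184e-04] 0.15 [-0.42101779 -0.47947939 -0.82477818]
```

View pics/scene0.png

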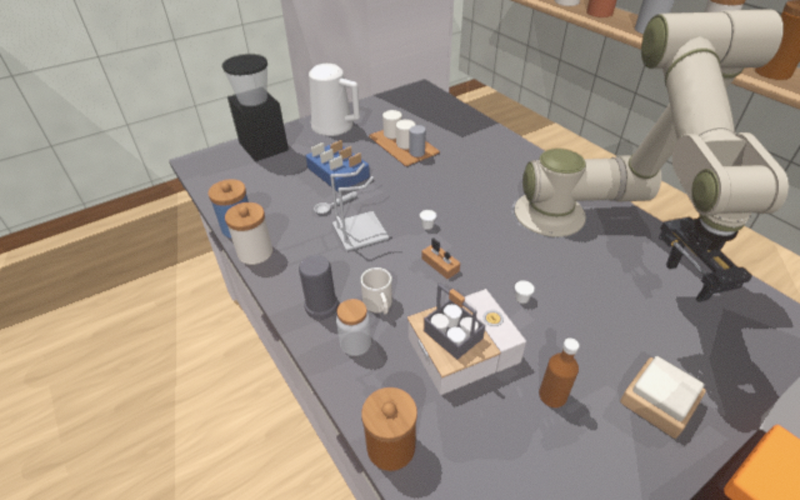

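View pics/side0.png

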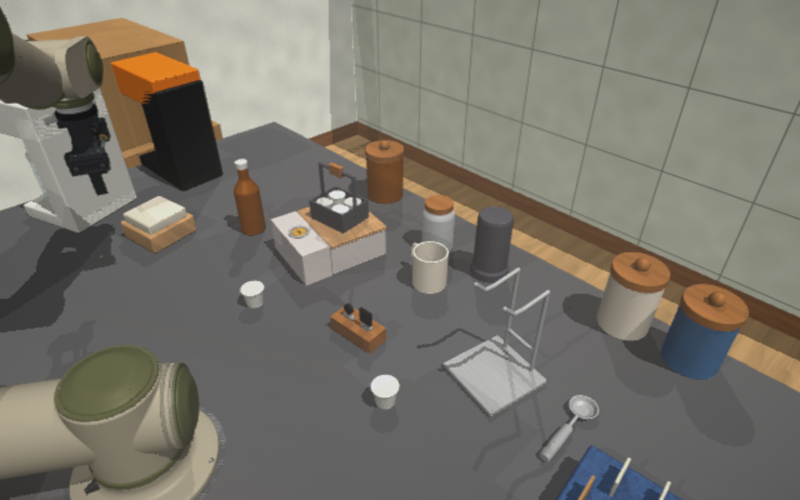

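```bash
cat >> h.py <<'E'
def tile(f,x0,y0,w,h,s,step=10):
    im=cv2.imread(f"pics/{f}_raw.png")[y0:y0+h,x0:x0+w]
    im=cv2.resize(im,(w*s,h*s),interpolation=cv2.INTER_CUBIC)
    for a in range(-(-x0//step)*step,x0+w,step):
        X=int((a-x0+.5)*s); cv2.line(im,(X,0),(X,6),(0,255,255),1); cv2.putText(im,str(a),(X-9,16),0,.33,(0,255,255),1)
    for a in range(-(-y0//step)*step,y0+h,step):
        Y=int((a-y0+.5)*s); cv2.line(im,(0,Y),(6,Y),(0,255,255),1); cv2.putText(im,str(a),(8,Y+4),0,.33,(0,255,255),1)
    return im
E
python3 - <<'E'
from h import *
a=np.hstack([tile("scene0",322,225,100,75,4),tile("side0",215,125,100,75,4)])
b=np.hstack([tile("side0",350,210,100,75,4)[:300],tile("scene0",260,135,100,75,4)])
cv2.imwrite("pics/m1.png",np.vstack([a,b]))
E
```

```text
(no output)
```

View pics/m1.png

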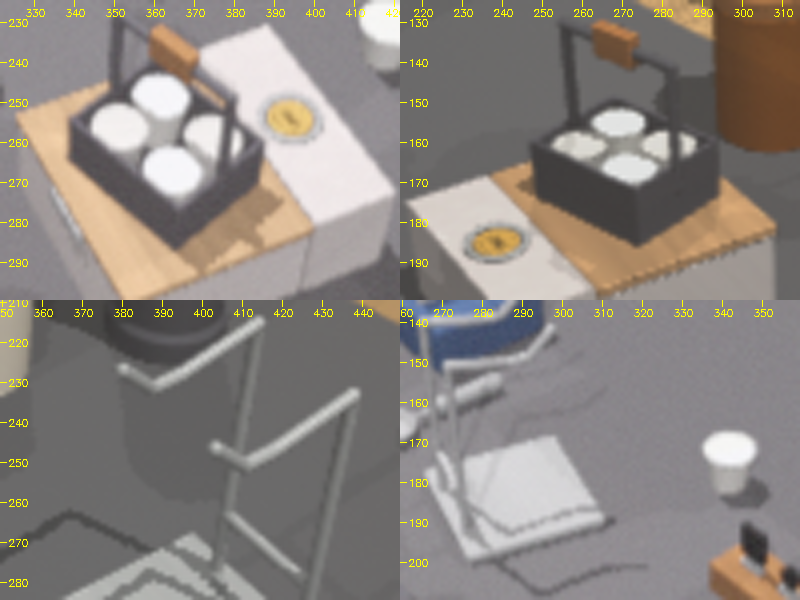

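```bash
python3 - <<'E'
from h import *
from scipy.optimize import least_squares
def fit(name,obs,x0):
    def f(p):
        c,s=np.cos(p[2]),np.sin(p[2]); r=[]
        for v,(x,y,z),uv in obs: r+=list(proj(v,[p[0]+c*x-s*y,p[1]+s*x+c*y,z])-uv)
        return np.array(r)
    o=least_squares(f,x0,loss="soft_l1"); print(name,o.x[:2].round(4),np.degrees(o.x[2]).round(2)); print(f(o.x).reshape(-1,2).round(1).tolist())
S,D="scene0","side0"
for n,v,u,w,z in [("lock",S,394,254,.088),("lock",D,239,185,.088),("grip",S,364.5,237,.215),("grip",D,268,135.5,.215),
 ("barA",S,351,228,.215),("barB",S,380.5,250,.215),("barA",D,284,142.5,.215),("barB",D,257,131,.215),("key",S,347.5,196,.08),("led",S,387.5,230.5,.085),("led",S,419.5,272,.085),("lidc",D,309,181,.085),("lidc",S,325.5,254,.085)]:
    print(n,v,ray(v,u,w,z).round(3))
for g in (0,3.1):
  fit("chest",[(S,(-.076,0,.088),(394,254)),(D,(-.076,0,.088),(239,185)),(S,(-.11,-.09,.085),(387.5,230.5)),(S,(-.11,.09,.085),(419.5,272)),(D,(-.11,.09,.085),(217,174)),(D,(.111,-.09,.085),(309,181)),(S,(.111,-.09,.085),(325.5,254)),(D,(-.041,-.09,.085),(262,198))],[.5,.2,g])
for yaw in (0,1.6,-1.6,3):
  fit("stand",[(D,(-.038,.036,.218),(380,226)),(D,(-.038,-.036,.218),(404,245.5)),(D,(-.015,.036,.195),(388.5,231)),(D,(-.015,-.036,.195),(411.5,250.5)),(D,(.06,.036,.208),(415,215)),(D,(.06,-.036,.208),(438.5,233)),(S,(-.038,.036,.218),(298,141)),(S,(.06,.036,.207),(271.5,150.5)),(S,(-.07,-.07,.012),(299,169)),(S,(-.07,.07,.012),(311,190))],[.55,-.25,yaw])
E
```

```text
lock scene0 [0.5   0.27  0.088]
lock side0 [0.498 0.263 0.088]
grip scene0 [0.607 0.248 0.215]
grip side0 [0.608 0.251 0.215]
barA scene0 [0.617 0.201 0.215]
barB scene0 [0.602 0.308 0.215]
barA side0 [0.614 0.187 0.215]
barB side0 [0.602 0.296 0.215]
key scene0 [ 0.453 -0.024  0.08 ]
led scene0 [0.45  0.184 0.085]
led scene0 [0.482 0.361 0.085]
lidc side0 [0.663 0.139 0.085]
lidc scene0 [0.668 0.149 0.085]
chest [0.5736 0.252 ] -11.29
[[-0.4, -0.7], [-0.4, -0.6], [0.8, -0.0], [0.0, 0.4], [-0.7, 0.5], [-0.2, -0.6], [-0.4, -2.0], [1.2, -1.4]]
chest [0.5736 0.252 ] -11.29
[[-0.4, -0.7], [-0.4, -0.6], [0.8, -0.0], [0.0, 0.4], [-0.7, 0.5], [-0.2, -0.6], [-0.4, -2.0], [1.2, -1.4]]
stand [ 0.5518 -0.2788] -12.08
[[0.5, 0.3], [-0.7, 0.7], [-0.5, -0.1], [-0.9, -0.0], [-0.1, -0.3], [-0.1, -0.1], [-1.0, 0.6], [-0.8, 0.1], [-1.0, -1.3], [-0.5, -1.3]]
stand [ 0.5518 -0.2788] -12.08
[[0.5, 0.3], [-0.7, 0.7], [-0.5, -0.1], [-0.9, -0.0], [-0.1, -0.3], [-0.1, -0.1], [-1.0, 0.6], [-0.8, 0.1], [-1.0, -1.3], [-0.5, -1.3]]
stand [ 0.5518 -0.2788] -12.08
[[0.5, 0.3], [-0.7, 0.7], [-0.5, -0.1], [-0.9, -0.0], [-0.1, -0.3], [-0.1, -0.1], [-1.0, 0.6], [-0.8, 0.1], [-1.0, -1.3], [-0.5, -1.3]]
stand [ 0.5518 -0.2788] 347.92
[[0.5, 0.3], [-0.7, 0.7], [-0.5, -0.1], [-0.9, -0.0], [-0.1, -0.3], [-0.1, -0.1], [-1.0, 0.6], [-0.8, 0.1], [-1.0, -1.3], [-0.5, -1.3]]
```

The pictures show the chest with the lock at scene (394,254) and side (239,185), and the basket grip at scene (364,237) and side (268,135). The stand's prong tips are at side (380,226) and (404,245). Moving above the basket next.

```bash
python3 -m creep '[[[0,0,7.9],[0,0,0],1],[[0,0,7.9],[0,0,0],1],[[0,0,7.9],[0,0,0],1],[[0,0,7.9],[0,0,0],1],[[0,0,7.9],[0,0,0],1],[[0,0,7.9],[0,0,0],1],[[0,0,7.9],[0,0,0],1],[[0,0,7.9],[0,0,0],1]]' && python3 -m creep '[[[0,0,0],[-0.032,0.038,-0.002],1],[[0,0,0],[-0.032,0.038,-0.002],1],[[0,0,0],[-0.032,0.038,-0.002],1],[[0,0,0],[-0.032,0.038,-0.002],1],[[0,0,0],[-0.032,0.038,-0.002],1],[[0,0,0],[-0.032,0.038,-0.002],1],[[0,0,0],[-0.032,0.038,-0.002],1],[[0,0,0],[-0.032,0.038,-0.002],1],[[0,0,0],[-0.032,0.038,-0.002],1],[[0,0,0],[-0.028,0.04,-0.002],1],[[0,0,0],[0,0,0],1],[[0,0,0],[0,0,0],1]]'
cat >> h.py <<'E'
from scipy.spatial.transform import Rotation as Ro
def to(X,yaw=None):
    s=ctrl.get_state(); R=Ro.from_quat(s["tool_rot"]).as_matrix()
    y=np.degrees(np.arctan2(R[1,1],R[0,1])); print("pos",s["ee_pos"].round(4),"yaw_y",round(y,2),"tilt",R[:,2].round(4),"t",s["clock"],"F",s["ft_force"].round(2),"w",s["gripper_width"])
    d=np.array(X)-s["ee_pos"]; print("shift now-axes",(R.T@d).round(4))
    if yaw is not None:
        a=(y-yaw+90)%180-90; R2=R@Ro.from_euler("z",a,degrees=True).as_matrix(); print("turn z",a.round(2),"then shift",(R2.T@d).round(4))
E
python3 - <<'E'
from h import *
to([.6075,.249,.196],7)
snap("wrist","w1",None,1.25); K,R,t=cam("w1"); print((-R.T@t).round(3),R.round(2).tolist())
print(proj("w1",[.6075,.249,.215]))
E
```

```text
clock: 0.95
ee_pos: [0.1889, 0.5164, 0.2385]
tool_rot: [0.667, 0.745, -0.0, 0.0]
ft_force: [-0.5, -0.5, 0.6]
gripper_width: 0.0881
finger_force: 0.0
clock: 2.15
ee_pos: [0.6056, 0.2466, 0.2578]
tool_rot: [0.665, 0.747, -0.001, -0.001]
ft_force: [-0.5, 0.5, 0.0]
gripper_width: 0.0883
finger_force: 0.0
pos [0.6056 0.2466 0.2578] yaw_y 6.62 tilt [-1.6e-03 -1.0e-04 -1.0e+00] t 2.15 F [-0.48  0.51  0.05] w 0.08825839886027408
shift now-axes [0.0022 0.0023 0.0618]
turn z -0.38 then shift [0.0021 0.0023 0.0618]
[0.596 0.323 0.404] [[0.99, 0.11, -0.0], [0.11, -0.95, 0.29], [0.03, -0.29, -0.96]]
[323.01701695 223.99035996]
```

View pics/w1.png

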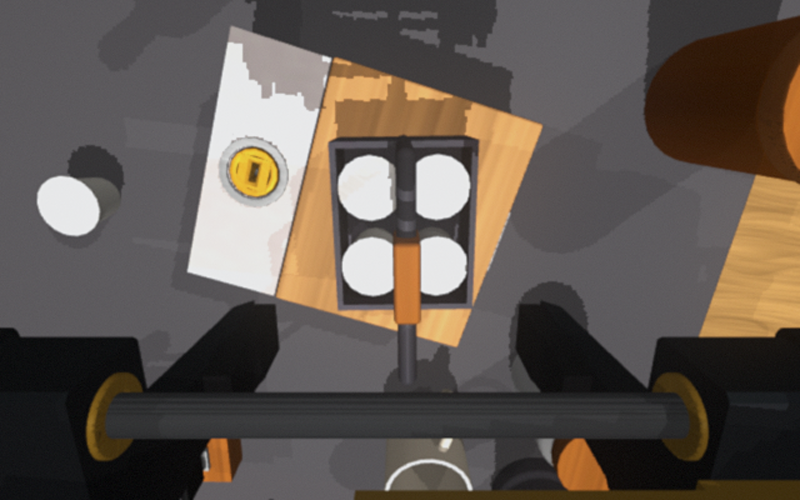

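The wrist view puts the grip at (407,279), where it was predicted, between the fingers. The lock mouth is at (254,172). Descend, grip and lift.

```bash
python3 -c "
from h import *
print(ray('w1',203.2,137.6,.088))"
python3 -m creep '[[[0,0,0],[0.002,0.004,0.015],1],[[0,0,0],[0,0,0.015],1],[[0,0,0],[0,0,0.015],1],[[0,0,0],[0,0,0.012],1],[[0,0,0],[0,0,0.005],1],[[0,0,0],[0,0,0],1],[[0,0,0],[0,0,0],0],[[0,0,0],[0,0,0],0],[[0,0,0],[0,0,0],0],[[0,0,0],[0,0,0],0],[[0,0,0],[0,0,0],0],[[0,0,0],[0,0,0],0]]' && python3 -m creep '[[[0,0,0],[0,0,0],0],[[0,0,0],[0,0,0],0],[[0,0,0],[0,0,-0.01],0],[[0,0,0],[0,0,-0.015],0],[[0,0,0],[0,0,-0.02],0],[[0,0,0],[0,0,-0.02],0],[[0,0,0],[0,0,0],0],[[0,0,0],[0,0,0],0]]'
python3 -c "
from h import *
c,s=np.cos(np.radians(-12)),np.sin(np.radians(-12))
r=np.array([.5518-.005*c,-.2788-.005*s,0]); pre=r-.10*np.array([c,s,0]); print(r,pre)
to(pre+[0,0,.243-.019],-12)
for n,v,u,w,z in [('mug','scene0',301,220,.09),('fro','scene0',252,212,.16),('jar','scene0',281,248,.13),('pod','scene0',342,171,.044),('syr','scene0',456,276,.2)]: print(n,ray(v,u,w,z).round(3))
"
```

```text
[0.49908229 0.26916978 0.088     ]
clock: 3.4
ee_pos: [0.609, 0.2496, 0.1968]
tool_rot: [0.665, 0.747, 0.0, 0.0]
ft_force: [-0.7, 1.3, -0.1]
gripper_width: 0.0424
finger_force: 0.0
clock: 4.2
ee_pos: [0.6088, 0.2497, 0.2613]
tool_rot: [0.665, 0.747, -0.0, -0.0]
ft_force: [0.4, 0.1, -3.7]
gripper_width: 0.0115
finger_force: 30.0
[ 0.54690926 -0.27776044  0.        ] [ 0.4490945  -0.25696927  0.        ]
pos [0.6088 0.2497 0.2613] yaw_y 6.7 tilt [-4.e-04 -1.e-04 -1.e+00] t 4.2 F [ 0.44  0.12 -3.75] w 0.011468344333428864
shift now-axes [-0.4845 -0.2178  0.0374]
turn z 18.7 then shift [-0.5288 -0.0509  0.0374]
mug [ 0.655 -0.01   0.09 ]
fro [ 0.795 -0.068  0.16 ]
jar [0.784 0.086 0.13 ]
pod [ 0.359 -0.181  0.044]
syr [0.491 0.474 0.2  ]
```

```bash
python3 -m creep '[[[0,0,4.7],[0,0,0],0],[[0,0,4.7],[0,0,0],0],[[0,0,4.7],[0,0,0],0],[[0,0,4.6],[0,0,0],0],[[0,0,0],[-0.01,-0.005,0],0],[[0,0,0],[-0.02,-0.01,0],0],[[0,0,0],[-0.03,-0.01,0],0],[[0,0,0],[-0.03,-0.01,0],0],[[0,0,0],[-0.03,-0.005,0],0],[[0,0,0],[-0.03,-0.005,0],0],[[0,0,0],[-0.03,-0.005,0],0],[[0,0,0],[-0.03,0,0],0]]' && python3 -m creep '[[[0,0,0],[-0.03,0,0],0],[[0,0,0],[-0.03,0,0],0],[[0,0,0],[-0.03,0,0],0],[[0,0,0],[-0.03,0,0],0],[[0,0,0],[-0.03,0,0],0],[[0,0,0],[-0.03,0,0],0],[[0,0,0],[-0.03,0,0],0],[[0,0,0],[-0.03,0,0],0],[[0,0,0],[-0.03,0,0.01],0],[[0,0,0],[-0.03,0,0.01],0],[[0,0,0],[-0.015,0,0.01],0],[[0,0,0],[0,0,0],0]]' && python3 -m creep '[[[0,0,0],[0,0,0],0],[[0,0,0],[0,0,0],0],[[0,0,0],[0,0,0],0]]'
python3 - <<'E'
from h import *
to([.4491,-.257,.224],-12)
snap("side","s2"); snap("scene","c2"); snap("wrist","w2")
cv2.imwrite("pics/m2.png",np.vstack([np.hstack([tile("side0",350,210,100,75,4),tile("side0",250,230,100,75,4)]),np.hstack([tile("s2",330,190,133,100,3)[:300,:399],np.zeros((300,1,3),np.uint8),cv2.resize(cv2.imread("pics/w2_raw.png"),(400,250))[:,:],]) if 0 else np.hstack([np.pad(tile("s2",320,170,133,100,3),((0,0),(0,1),(0,0))),np.pad(cv2.resize(cv2.imread("pics/w2_raw.png"),(400,250)),((0,50),(0,0),(0,0)))])]))
E
```

```text
clock: 5.4
ee_pos: [0.515, 0.0538, 0.2606]
tool_rot: [0.777, 0.629, -0.001, -0.001]
ft_force: [1.6, -0.4, -1.9]
gripper_width: 0.012
finger_force: 30.0
clock: 6.6
ee_pos: [0.45, -0.2541, 0.2295]
tool_rot: [0.778, 0.628, -0.0, -0.002]
ft_force: [0.7, 2.0, -1.4]
gripper_width: 0.0113
finger_force: 30.0
clock: 6.9
ee_pos: [0.4513, -0.2525, 0.2323]
tool_rot: [0.777, 0.63, 0.0, 0.0]
ft_force: [-0.2, -0.3, -2.6]
gripper_width: 0.012
finger_force: 30.0
pos [ 0.4513 -0.2525  0.2323] yaw_y -11.91 tilt [ 7.e-04 -4.e-04 -1.e+00] t 6.9 F [-0.21 -0.33 -2.58] w 0.012033659149182054
shift now-axes [-0.0049 -0.0013  0.0083]
turn z 0.09 then shift [-0.0049 -0.0013  0.0083]
```

View pics/m2.png

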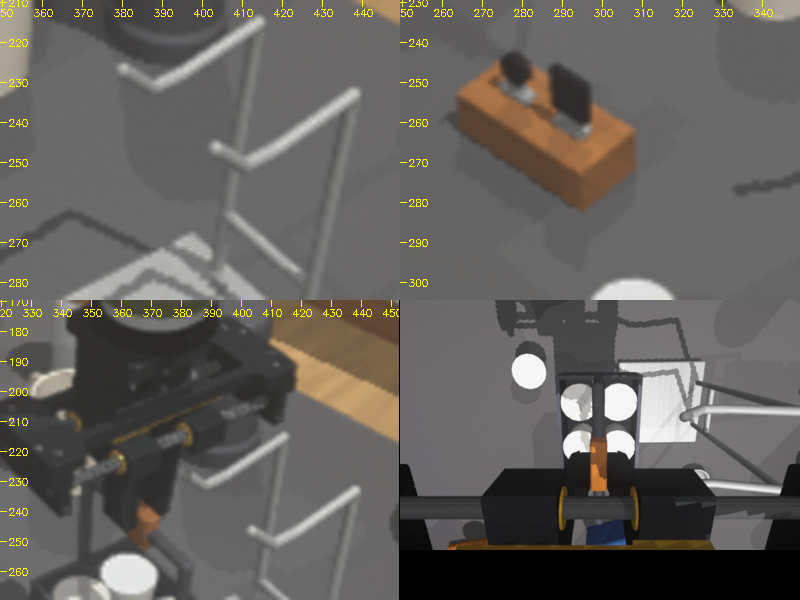

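```bash
python3 - <<'E'
from h import *
c,s=np.cos(np.radians(-12)),np.sin(np.radians(-12))
for y in (.036,-.036):
    for x,z in ((-.038,.218),(.06,.207)): print(x,y,proj("w2",[.5518+c*x-s*y,-.2788+s*x+c*y,z]).round(1))
print(proj("w2",[.4513,-.2525,.25]))
to([.5469,-.2778,.222],-12)
E
```

```text
-0.038 0.036 [459.2 187.7]
0.06 0.036 [646.1 181.8]
-0.038 -0.036 [443.2 318.1]
0.06 -0.036 [610.9 305.9]
[320.19389571 281.70940156]
pos [ 0.4512 -0.2529  0.2321] yaw_y -11.95 tilt [ 4.e-04 -3.e-04 -1.e+00] t 7.05 F [-0.17 -0.03 -2.91] w 0.011733087563310658
shift now-axes [-0.0045  0.0988  0.0101]
turn z 0.05 then shift [-0.0044  0.0988  0.0101]
```

```bash
python3 -m creep '[[[0,0,0],[-0.002,0.01,0],0],[[0,0,0],[-0.002,0.02,0],0],[[0,0,0],[0,0.02,0],0],[[0,0,0],[0,0.02,0],0],[[0,0,0],[0,0.02,0],0],[[0,0,0],[0,0.009,0],0],[[0,0,0],[0,0,0.01],0],[[0,0,0],[0,0,0.01],0],[[0,0,0],[0,0,0.01],0],[[0,0,0],[0,0,0.008],0],[[0,0,0],[0,0,0],0],[[0,0,0],[0,0,0],0]]' && python3 -m creep '[[[0,0,0],[0,0,0.004],0],[[0,0,0],[0,0,0.003],0],[[0,0,0],[0,0,0],0],[[0,0,0],[0,0,0],0]]'
python3 - <<'E'
from h import *
to([.5469,-.2778,.1855],-12)
E
```

```text
clock: 8.25
ee_pos: [0.5463, -0.279, 0.1994]
tool_rot: [0.777, 0.629, -0.0, 0.004]
ft_force: [-11.1, 2.7, 33.4]
gripper_width: 0.0118
finger_force: 30.0
clock: 8.65
ee_pos: [0.5463, -0.2795, 0.1941]
tool_rot: [0.777, 0.629, -0.0, 0.005]
ft_force: [-15.6, 3.2, 42.1]
gripper_width: 0.0117
finger_force: 30.0
pos [ 0.5463 -0.2795  0.1941] yaw_y -12.04 tilt [ 0.0061 -0.0086 -0.9999] t 8.65 F [-15.64   3.18  42.13] w 0.011695400400237683
shift now-axes [0.0018 0.0002 0.0086]
turn z -0.04 then shift [0.0018 0.0002 0.0086]
```

```bash
python3 -m creep '[[[0,0,0],[0,0,-0.006],0],[[0,0,0],[0,0,0],0]]'
python3 - <<'E'
from h import *
to([.5469,-.2778,.1855],-12)
snap("side","s3"); snap("scene","c3"); snap("wrist","w3")
cv2.imwrite("pics/m3.png",np.vstack([np.hstack([tile("s3",360,180,100,75,4),tile("c3",240,110,100,75,4)]),np.hstack([tile("s3",360,230,100,75,4),np.pad(cv2.resize(cv2.imread("pics/w3_raw.png"),(400,250)),((0,50),(0,0),(0,0)))])]))
E
```

```text
clock: 8.85
ee_pos: [0.5465, -0.2783, 0.1946]
tool_rot: [0.777, 0.629, 0.0, 0.001]
ft_force: [-5.2, 0.7, 14.6]
gripper_width: 0.0117
finger_force: 30.0
pos [ 0.5465 -0.2783  0.1946] yaw_y -12.03 tilt [ 0.0019 -0.0023 -1.    ] t 8.85 F [-5.22  0.73 14.61] w 0.011722864024254534
shift now-axes [0.0006 0.0003 0.0091]
turn z -0.03 then shift [0.0006 0.0003 0.0091]
```

View pics/m3.png

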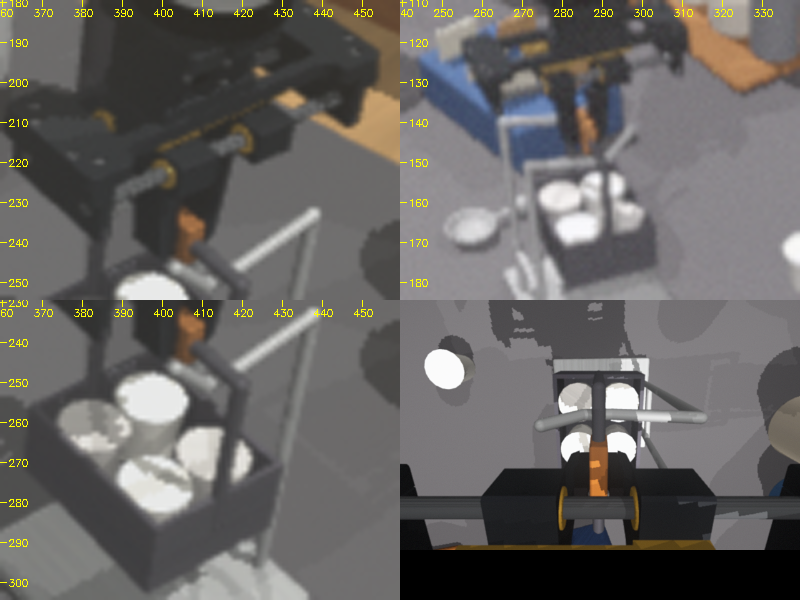

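```bash
python3 - <<'E'
from h import *
a=np.radians(-12); c,s=np.cos(a),np.sin(a)
for bz in (.2035,.2128):
    P=lambda x,y,z: proj("s3",[.5465+c*x-s*y,-.2783+s*x+c*y,bz+z]).round(1)
    print(bz,"bar end",P(0,-.053,0),"bottom corner",P(-.045,-.055,-.13),"rim",P(-.045,-.055,-.08),"rim right",P(.045,-.055,-.08),"rim left",P(-.045,.055,-.08),"grip",P(-.006,-.019,0), "barA",P(0,.053,0))
P=lambda x,y,z: proj("side0",[.6075+.9925*x-.122*y,.249+.122*x+.9925*y,.215+z]).round(1)
print("ref side0","bar end",P(0,-.053,0),"bottom corner",P(-.045,-.055,-.13),"rim",P(-.045,-.055,-.08))
print(np.array([[.5518+c*x-s*y,-.2788+s*x+c*y] for x,y in((-.005,0),)]))
for z in(.199,.211,.222): print(proj("s3",[.5518+c*(-.005)+s*.036,-.2788+s*(-.005)-c*.036,z]))
E
```

```text
0.2035 bar end [420.7 250.7] bottom corner [397.1 303.4] rim [399.8 287.5] rim right [431.6 270.7] rim left [367.5 255.9] grip [407.1 242.1] barA [387.  222.2]
0.2128 bar end [421.4 247.3] bottom corner [397.6 300.5] rim [400.3 284.4] rim right [432.3 267.7] rim left [367.8 252.9] grip [407.7 238.7] barA [387.4 218.9]
ref side0 bar end [281.9 141.4] bottom corner [274.1 186.6] rim [273.  172.2]
[[ 0.54690926 -0.27776044]]
[414.53879452 247.23684384]
[415.32507133 242.87583998]
[416.05722794 238.81500828]
```

```bash
python3 -m creep '[[[0,0,0],[0,0,-0.002],0],[[0,0,0],[0,0,0],0.3],[[0,0,0],[0,0,0],0.5],[[0,0,0],[0,0,0],0.5],[[0,0,0],[0,0,0],0.5],[[0,0,0],[0,0,0],0.5],[[0,0,0],[0,0,0],0.5]]'
python3 - <<'E'
from h import *
to([.5469,-.2778,.1855],-12)
snap("side","s4"); snap("scene","c4"); snap("wrist","w4")
cv2.imwrite("pics/m4.png",np.vstack([np.hstack([tile("s4",350,210,100,75,4),tile("c4",240,110,100,75,4)]),np.hstack([tile("s4",350,260,100,75,4),np.pad(cv2.resize(cv2.imread("pics/w4_raw.png"),(400,250)),((0,50),(0,0),(0,0)))])]))
E
```

```text
clock: 9.7
ee_pos: [0.547, -0.2779, 0.1946]
tool_rot: [0.777, 0.629, -0.0, -0.0]
ft_force: [0.1, -0.5, -0.4]
gripper_width: 0.044
finger_force: 0.0
pos [ 0.547  -0.2779  0.1946] yaw_y -12.0 tilt [-1.e-04  1.e-04 -1.e+00] t 9.7 F [ 0.09 -0.48 -0.37] w 0.04402311711202007
shift now-axes [ 0.0001 -0.0001  0.0091]
turn z 0.0 then shift [ 0.0001 -0.0001  0.0091]
```

View pics/m4.png

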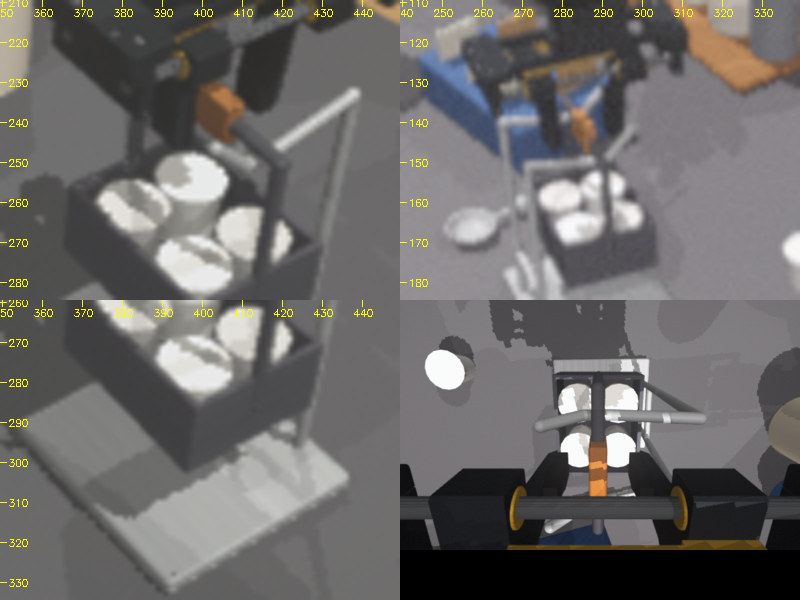

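Side (418,249) and the wrist view show the bar lying on both prongs. The wrist force is zero, so the basket is hung and released. Retreating, then heading for the key at side (292,252).

```bash
python3 -m creep '[[[0,0,0],[0,0,-0.01],0.5],[[0,0,0],[0,0,-0.02],0.5],[[0,0,0],[0,0,-0.03],0.5],[[0,0,0],[0,0,-0.03],0.6],[[0,0,0],[0,0,0],0.6],[[0,0,0],[0,0,0],0.6]]'
python3 - <<'E'
from h import *
k=ray("side0",292,252.5,.063); r=ray("side0",278.5,247,.063); print(k,r,ray("scene0",347.5,196,.063)); d=r-k; print(np.hypot(*d[:2]),np.degrees(np.arctan2(-d[0],d[1])))
# rack top corners from side0: left (264,255), right(308,263), bottom front(295,272)
for u,v in((264.5,254),(295,272),(308.5,263)): print(ray("side0",u,v,.034))
to([k[0],k[1],.2],None)
E
```

```text
clock: 10.45
ee_pos: [0.5469, -0.278, 0.2854]
tool_rot: [0.777, 0.629, 0.0, 0.001]
ft_force: [0.7, 0.4, -0.5]
gripper_width: 0.0529
finger_force: 0.0
[ 0.43907771 -0.03923115  0.063     ] [ 0.42772149 -0.0006365   0.063     ] [ 0.44139713 -0.03810323  0.063     ]
0.04023071659196852 16.39616529359756
[0.40392773 0.02930598 0.034     ]
[ 0.41851761 -0.07234726  0.034     ]
[ 0.46321748 -0.07271625  0.034     ]
pos [ 0.5469 -0.278   0.2854] yaw_y -12.0 tilt [ 1.1e-03 -8.0e-04 -1.0e+00] t 10.45 F [ 0.69  0.45 -0.53] w 0.05291397928956493
shift now-axes [ 0.2111 -0.1552  0.0851]
```

```bash
python3 -m creep '[[[0,0,0],[0.02,-0.0155,0],0.6],[[0,0,0],[0.03,-0.02,0],0.6],[[0,0,0],[0.035,-0.025,0],0.6],[[0,0,0],[0.035,-0.025,0],0.6],[[0,0,0],[0.035,-0.025,0],0.6],[[0,0,-5],[0.031,-0.025,0.03],0.6],[[0,0,-5],[0.025,-0.02,0.04],0.6],[[0,0,-5],[0,0,0.035],0.6],[[0,0,-5],[0,0,0],0.6],[[0,0,-5],[0,0,0],0.6],[[0,0,0],[0,0,0],0.6],[[0,0,0],[0,0,0],0.6]]'
python3 - <<'E'
from h import *
to([.44,-.0387,.15],None)
snap("wrist","w5",None,1.25); print(proj("w5",[.44,-.0387,.08]))
E
```

```text
clock: 11.65
ee_pos: [0.4364, -0.0412, 0.1803]
tool_rot: [0.623, 0.782, -0.0, -0.0]
ft_force: [-0.8, 0.8, 0.3]
gripper_width: 0.0528
finger_force: 0.0
pos [ 0.4364 -0.0412  0.1803] yaw_y 12.86 tilt [-9.e-04  4.e-04 -1.e+00] t 11.65 F [-0.82  0.76  0.29] w 0.05276988949954117
shift now-axes [0.0016 0.0041 0.0303]
[324.37615015 195.89924269]
```

View pics/w5.png

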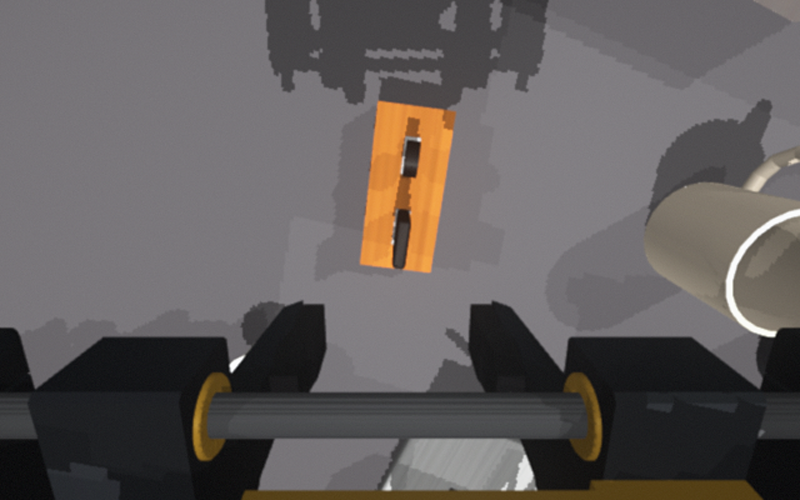

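```bash
python3 - <<'E'
from h import *
from scipy.optimize import least_squares
obs=[((-1,1),(377,101)),((1,1),(455,110)),((-1,-1),(360,264)),((1,-1),(432,272))]
def pt(p,x,y,z):
    c,s=np.cos(p[2]),np.sin(p[2]); return [p[0]+c*x-s*y,p[1]+s*x+c*y,z]
f=lambda p:np.concatenate([proj("w5",pt(p,.025*a,.055*b,.034))*1.25-uv for (a,b),uv in obs])
o=least_squares(f,[.43,-.02,.15]); p=o.x; print(p,np.degrees(p[2]),f(p).round(1))
k=pt(p,0,-.024,.08);print("key",k)
for a,b in((-4,15),(4,15),(-4,-15),(4,-15)): print(a,b,(proj("w5",pt(p,a/1000,-.024+b/1000,.08))*1.25).round(1))
to([k[0],k[1],.040],np.degrees(p[2]))
E
python3 -c "
from h import *
cv2.imwrite('pics/m5.png',tile('w5',270,70,100,150,4))"
```

```text
[ 0.43549064 -0.01558     0.10848303] 6.215620047032836 [-0.2 -0.3  0.2  0.2  0.8  0.2 -0.7 -0.1]
key [np.float64(0.43808913015876455), np.float64(-0.03943891101566315), 0.08]
-4 15 [398.2 219.8]
4 15 [412.  221.4]
-4 -15 [392.3 268.6]
4 -15 [405.7 270. ]
pos [ 0.4365 -0.0412  0.1805] yaw_y 12.88 tilt [-6.e-04  2.e-04 -1.e+00] t 11.7 F [ 0.43 -0.5  -0.16] w 0.05293064593573841
shift now-axes [0.0013 0.002  0.1405]
turn z 6.66 then shift [0.0016 0.0019 0.1405]
```

View pics/m5.png

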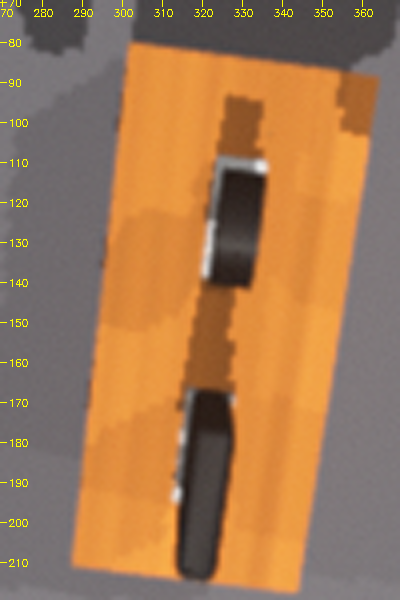

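```bash
python3 -m creep '[[[0,0,6.7],[0,0,0],0.6],[[0,0,0],[0.0015,0.002,0.02],0.6],[[0,0,0],[0,0,0.03],0.6],[[0,0,0],[0,0,0.03],0.6],[[0,0,0],[0,0,0.03],0.6],[[0,0,0],[0,0,0.017],0.6],[[0,0,0],[0,0,0.009],0.6],[[0,0,0],[0,0,0],0.6],[[0,0,0],[0,0,0],0.4],[[0,0,0],[0,0,0],0.3],[[0,0,0],[0,0,0],0.2]]'
python3 -c "
from h import *
to([.4381,-.0394,.044],6.2)"
```

```text
clock: 12.8
ee_pos: [0.4389, -0.0397, 0.0454]
tool_rot: [0.667, 0.745, 0.0, 0.001]
ft_force: [-0.3, -0.6, 0.7]
gripper_width: 0.0313
finger_force: 0.0
pos [ 0.4389 -0.0397  0.0454] yaw_y 6.29 tilt [ 1.6e-03 -5.0e-04 -1.0e+00] t 12.8 F [-0.27 -0.64  0.66] w 0.03130491499845276
shift now-axes [ 0.0003 -0.0007  0.0014]
turn z 0.09 then shift [ 0.0003 -0.0007  0.0014]
```

```bash
python3 -m creep '[[[0,0,0],[0,-0.0007,0.001],0.2],[[0,0,0],[0,0,0],0],[[0,0,0],[0,0,0],0],[[0,0,0],[0,0,0],0],[[0,0,0],[0,0,0],0],[[0,0,0],[0,0,0],0]]'
python3 -c "
from h import *
to([.4381,-.0394,.044],6.2)"
```

```text
clock: 13.4
ee_pos: [0.4379, -0.0396, 0.0438]
tool_rot: [0.667, 0.745, 0.0, 0.0]
ft_force: [0.0, 0.1, 1.5]
gripper_width: 0.0078
finger_force: 30.0
pos [ 0.4379 -0.0396  0.0438] yaw_y 6.3 tilt [ 1.e-04 -0.e+00 -1.e+00] t 13.4 F [0.04 0.1  1.47] w 0.007806368382475906
shift now-axes [ 0.0002  0.0003 -0.0002]
turn z 0.1 then shift [ 0.0002  0.0003 -0.0002]
```

```bash
python3 -m creep '[[[0,0,0],[0,0,-0.01],0],[[0,0,0],[0,0,-0.02],0],[[0,0,0],[0,0,-0.03],0],[[0,0,0],[0,0,-0.03],0],[[0,0,0],[0,0,-0.03],0],[[0,0,6],[0,0,-0.036],0],[[0,0,6],[0,0,0],0],[[0,0,5.3],[0,0,0],0],[[0,0,0],[0,0,0],0],[[0,0,0],[0,0,0],0]]'
python3 -c "
from h import *
to([.499,.268,.2],-11)"
```

```text
clock: 14.4
ee_pos: [0.4376, -0.0395, 0.2]
tool_rot: [0.771, 0.637, -0.0, -0.0]
ft_force: [-0.4, -0.3, -0.8]
gripper_width: 0.0082
finger_force: 30.0
pos [ 0.4376 -0.0395  0.2   ] yaw_y -10.85 tilt [-1.e-04  0.e+00 -1.e+00] t 14.4 F [-0.4  -0.3  -0.78] w 0.008211338060699335
shift now-axes [ 0.3136  0.0024 -0.    ]
turn z 0.15 then shift [ 0.3136  0.0016 -0.    ]
```

```bash
python3 -m creep '[[[0,0,0],[0.02,0.002,0],0],[[0,0,0],[0.03,0,0],0],[[0,0,0],[0.04,0,0],0],[[0,0,0],[0.04,0,0],0],[[0,0,0],[0.04,0,0],0],[[0,0,0],[0.04,0,0],0],[[0,0,0],[0.04,0,0],0],[[0,0,0],[0.03,0,0],0],[[0,0,0],[0.02,0,0.01],0],[[0,0,0],[0.0136,0,0.02],0],[[0,0,0],[0,0,0],0],[[0,0,0],[0,0,0],0]]'
python3 - <<'E'
from h import *
to([.499,.268,.17],-11)
snap("wrist","w6",None,1.25); print(proj("w6",[.499,.268,.088]))
im=cv2.imread("pics/w6_raw.png")
cv2.imwrite("pics/m6.png",tile("w6",220,120,200,150,4))
E
```

```text
clock: 15.6
ee_pos: [0.4995, 0.2675, 0.1698]
tool_rot: [0.771, 0.637, -0.001, -0.0]
ft_force: [-0.3, -0.2, 0.2]
gripper_width: 0.0076
finger_force: 30.0
pos [0.4995 0.2675 0.1698] yaw_y -10.92 tilt [-1.e-03 -5.e-04 -1.e+00] t 15.6 F [-0.26 -0.17  0.16] w 0.0075837010905269115
shift now-axes [ 0.0004 -0.0005 -0.0002]
turn z 0.08 then shift [ 0.0004 -0.0005 -0.0002]
[318.45258122 204.81938629]
```

View pics/m6.png

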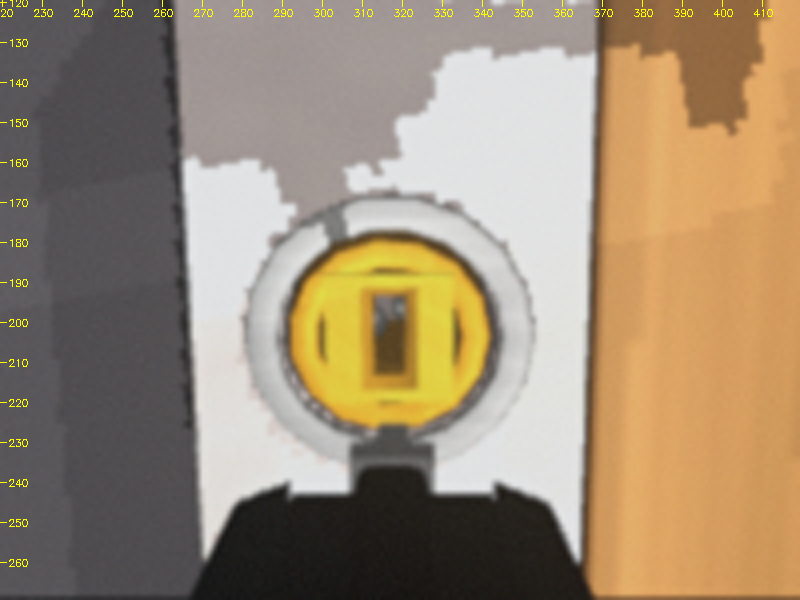

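```bash
python3 - <<'E'
from h import *
L=ray("w6",316.7,203.7,.088); print(L)
s=ctrl.get_state()["ee_pos"]
print("tip pred",proj("w6",[s[0],s[1],s[2]-.036]), "left/right shoulder", proj("w6",[s[0],s[1],s[2]-.01]))
for v in (229,): print(ray("w6",317.3,v,s[2]-.036))
# slot axis direction
a=ray("w6",316.3,193,.088);b=ray("w6",317,214,.088);d=a-b;print("slot yaw",np.degrees(np.arctan2(d[0],-d[1])))
to([L[0],L[1],.145],-11)
E
```

```text
[0.49798089 0.26901458 0.088     ]
tip pred [320.16287897 232.17650768] left/right shoulder [320.4898244  253.11357486]
[0.49856217 0.26946303 0.13438328]
slot yaw 170.8181479384809
pos [0.4998 0.2673 0.1704] yaw_y -10.97 tilt [ 4.e-04 -1.e-04 -1.e+00] t 15.65 F [-0.16  0.32  0.89] w 0.007678985487148684
shift now-axes [ 0.0014 -0.0021  0.0254]
turn z 0.03 then shift [ 0.0013 -0.0021  0.0254]
```

```bash
python3 -m creep '[[[0,0,0],[0.001,-0.001,0.015],0],[[0,0,0],[0,0,0.015],0],[[0,0,0],[0,0,0.01],0],[[0,0,0],[0,0,0.004],0],[[0,0,0],[0,0,0],0],[[0,0,0],[0,0,0.003],0],[[0,0,0],[0,0,0.003],0],[[0,0,0],[0,0,0],0],[[0,0,0],[0,0,0],0]]'
python3 -c "
from h import *
to([.4982,.269,.0978],-11); print(ctrl.get_state()['moment'])"
```

```text
clock: 16.55
ee_pos: [0.4989, 0.2691, 0.1198]
tool_rot: [0.772, 0.636, 0.0, 0.0]
ft_force: [0.1, -0.5, -0.1]
gripper_width: 0.008
finger_force: 30.0
pos [0.4989 0.2691 0.1198] yaw_y -10.99 tilt [ 2.e-04  0.e+00 -1.e+00] t 16.55 F [ 0.09 -0.52 -0.13] w 0.007974392138471337
shift now-axes [-0.0002 -0.0006  0.022 ]
turn z 0.01 then shift [-0.0002 -0.0006  0.022 ]
[-0.0587171  0.0702579  0.0327859]
```

```bash
for i in 1 2 ; do python3 -m creep '[[[0,0,0],[0,0,0.003],0],[[0,0,0],[0,0,0.003],0],[[0,0,0],[0,0,0],0],[[0,0,0],[0,0,0],0]]'; done
python3 -c "
from h import *
to([.4982,.269,.0978],-11); print(ctrl.get_state()['moment'])"
```

```text
clock: 16.95
ee_pos: [0.4987, 0.269, 0.1136]
tool_rot: [0.772, 0.636, -0.0, -0.0]
ft_force: [-0.7, -0.0, -0.5]
gripper_width: 0.0079
finger_force: 30.0
clock: 17.35
ee_pos: [0.4985, 0.2691, 0.1074]
tool_rot: [0.772, 0.636, -0.0, -0.0]
ft_force: [-1.8, 0.3, -0.8]
gripper_width: 0.0079
finger_force: 30.0
pos [0.4985 0.2691 0.1074] yaw_y -10.99 tilt [-9.e-04 -0.e+00 -1.e+00] t 17.35 F [-1.79  0.32 -0.79] w 0.007889158057376605
shift now-axes [-0.0001 -0.0003  0.0096]
turn z 0.01 then shift [-0.0001 -0.0003  0.0096]
[0.12488428 0.38328489 0.02579443]
```

```bash
python3 -m creep '[[[0,0,0],[0,-0.0005,0.003],0],[[0,0,0],[0,0,0.003],0],[[0,0,0],[0,0,0],0],[[0,0,0],[0,0,0],0]]';  python3 -m creep '[[[0,0,0],[0,0,0.002],0],[[0,0,0],[0,0,0.002],0],[[0,0,0],[0,0,0],0],[[0,0,0],[0,0,0],0]]'
python3 -c "
from h import *
to([.4982,.269,.0978],-11); print(ctrl.get_state()['moment'])
snap('side','s7');snap('wrist','w7')
cv2.imwrite('pics/m7.png',np.hstack([tile('s7',200,130,80,90,5),tile('w7',270,190,80,90,5)]))"
```

```text
clock: 17.75
ee_pos: [0.4988, 0.2693, 0.102]
tool_rot: [0.772, 0.636, 0.001, 0.0]
ft_force: [-0.8, 1.8, 3.6]
gripper_width: 0.0077
finger_force: 30.0
clock: 18.15
ee_pos: [0.4988, 0.2687, 0.0978]
tool_rot: [0.772, 0.636, 0.0, 0.001]
ft_force: [2.8, -0.9, 3.1]
gripper_width: 0.0074
finger_force: 30.0
pos [0.4988 0.2687 0.0978] yaw_y -11.0 tilt [ 1.1e-03 -8.0e-04 -1.0e+00] t 18.15 F [ 2.79 -0.93  3.12] w 0.007431993438300771
shift now-axes [ 0.0001 -0.0007  0.    ]
turn z 0.0 then shift [ 0.0001 -0.0007  0.    ]
[-0.52071519 -0.33036844  0.03747537]
```

View pics/m7.png

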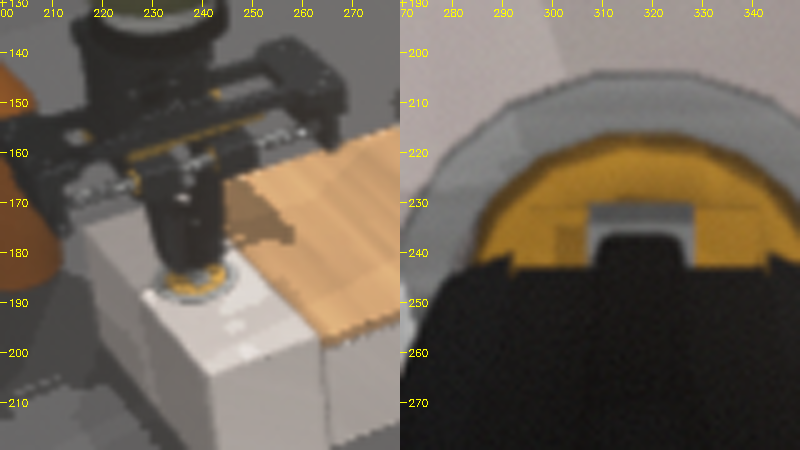

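The wrist view shows the blade in the slot, with the shoulder at (317,232) just over the plug face. Pressing on with a small wiggle to be sure it is seated.

```bash
python3 -m creep '[[[0,0,0],[0,-0.0003,0.0015],0],[[0,0,2],[0,0,0.0015],0],[[0,0,-4],[0,0,0.001],0],[[0,0,2],[0,0,0],0],[[0,0,0],[0,0,0],0]]'
python3 -c "
from h import *
to([.4982,.269,.0978],-11); print(ctrl.get_state()['moment'])"
```

```text
clock: 18.75
ee_pos: [0.4993, 0.269, 0.0974]
tool_rot: [0.772, 0.636, 0.002, 0.002]
ft_force: [-4.5, -5.8, 31.0]
gripper_width: 0.0076
finger_force: 30.0
pos [0.4993 0.269  0.0974] yaw_y -11.04 tilt [ 5.5e-03  4.0e-04 -1.0e+00] t 18.75 F [-4.55 -5.75 31.  ] w 0.007602337561042986
shift now-axes [-0.0002 -0.001  -0.0004]
turn z -0.04 then shift [-0.0002 -0.001  -0.0004]
[-1.12208309  0.91837678  0.00814341]
```

```bash
python3 -m creep '[[[0,0,0],[0,0.0001,-0.002],0],[[0,0,4],[0,0,0],0],[[0,0,6],[0,0,0],0],[[0,0,6],[0,0,0],0],[[0,0,6],[0,0,0],0],[[0,0,6],[0,0,0],0],[[0,0,6],[0,0,0],0],[[0,0,0],[0,0,0],0]]'
python3 -c "
from h import *
to([.4982,.269,.0978],-11); print(ctrl.get_state()['moment'])"
```

```text
clock: 19.55
ee_pos: [0.4994, 0.2689, 0.0976]
tool_rot: [0.924, 0.381, 0.002, 0.001]
ft_force: [1.1, -4.9, 14.8]
gripper_width: 0.0078
finger_force: 30.0
pos [0.4994 0.2689 0.0976] yaw_y -45.17 tilt [ 4.2e-03  1.0e-04 -1.0e+00] t 19.55 F [ 1.15 -4.9  14.81] w 0.007768734001575269
shift now-axes [-0.0008 -0.0009 -0.0002]
turn z -34.17 then shift [-0.0001 -0.0012 -0.0002]
[-0.83993002 -0.0843127   0.02267178]
```

```bash
python3 -m creep '[[[0,0,6.3],[0,0,0],0],[[0,0,6.3],[0,0,0],0],[[0,0,6.3],[0,0,0],0],[[0,0,6.3],[0,0,0],0],[[0,0,6.3],[0,0,0],0],[[0,0,6.3],[0,0,0],0],[[0,0,6.3],[0,0,0],0],[[0,0,6.3],[0,0,0],0],[[0,0,6.3],[0,0,0],0],[[0,0,6.3],[0,0,0],0],[[0,0,6],[0,0,0],0],[[0,0,0],[0,0,0],0]]'
python3 -c "
from h import *
to([.4985,.269,.0978],-114); print(ctrl.get_state()['moment'],ctrl.get_state()['joints'])
snap('wrist','w8');snap('side','s8')
cv2.imwrite('pics/m8.png',np.hstack([np.pad(tile('s8',350,200,80,80,4),((0,80),(0,0),(0,0))),tile('w8',260,180,120,100,4)]))"
```

```text
clock: 20.75
ee_pos: [0.4994, 0.2685, 0.0976]
tool_rot: [0.978, -0.209, 0.002, 0.0]
ft_force: [1.5, -6.7, 16.7]
gripper_width: 0.0078
finger_force: 30.0
pos [0.4994 0.2685 0.0976] yaw_y -114.16 tilt [ 4.e-03 -9.e-04 -1.e+00] t 20.75 F [ 1.47 -6.74 16.68] w 0.007794921732248083
shift now-axes [-0.001  -0.0001 -0.0002]
turn z -0.16 then shift [-0.001  -0.0001 -0.0002]
[-1.16636235  0.01766487  0.08064863] [ 2.85416332e-01  5.46632493e-01  1.45929637e+00 -2.14454131e-03
  1.13211481e+00  2.27884081e+00]
```

View pics/m8.png

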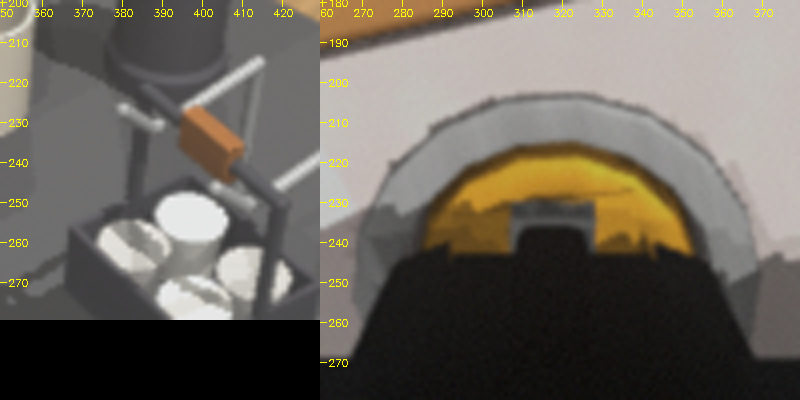

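Both prongs carry the basket bar, at side (388,228) and (409,249). The key shoulder is flat on the plug and has turned 103°. The 0.08 N m moment matches the spring at a quarter turn, so I'm handing in.

```bash
python3 -m creep '[[[0,0,0],[0,0,0],0],[[0,0,0],[0,0,0],0],[[0,0,0],[0,0,0],0]]'; python3 -c "
from h import *
print(ctrl.get_state()['moment']); print(ctrl.sign_off())"
```

```text
clock: 21.15
ee_pos: [0.4994, 0.2685, 0.0976]
tool_rot: [0.978, -0.208, 0.002, -0.0]
ft_force: [1.5, -6.0, 15.3]
gripper_width: 0.0078
finger_force: 30.0
[-1.20051104  0.0239403   0.09831602]
the job is handed in; nothing more can be done
None
```

Job handed in at 21 s: the basket hangs released on both prongs, and the square-bow key is fully home, turned about a quarter turn past its play and still gripped against the spring; sign-off returned no verdict.

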